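# Fetch the brass setting die from the covered pocket tray

### The arm

A 7-joint arm with a two-finger parallel gripper is mounted at the origin on a cart in front of the work surface, level with it; the furniture and walls round the work are solid. World frame = base frame: x ahead of the robot, y to its left, z up, the work surface at z = 0. Lengths are in m, angles in rad, forces in N, time in s.
With the tool pointing down it reaches from about 0.4 to 0.875 m from the base axis. Payload 6.5 kg.
Tool frame: the origin (TCP) lies between the finger pads; the fingertips stand 17 mm ahead of it and the grasp point (between the pads) lies 2 mm behind it; z points along the fingers, y is the direction in which the jaws open and shut (so a half turn about z gives the same grasp; the last joint's range is limited). The gripper opens to 88 mm and grips with 3 to 60 N. Pads are 18 mm wide; open, the fingers measure 123 mm over their backs; the gripper's body (75 mm by 187 mm) begins 45 mm behind the grasp point.
Start: joints at [1.145, 0.536, -0.004, 1.538, 0.003, 1.067, -0.071], TCP at [0.229, -0.608, 0.256] pointing down, gripper open.
Joint ranges: [-2.7, 2.7], [-0.37, 2.16], [-1.27, 1.26], [0.24, 2.4], [-1.31, 4.45], [0.19, 1.91], [-2.76, 2.76]. Speed limits (rad/s): [2.39, 2.39, 3.14, 3.14, 3.14, 3.14, 3.14].

### API

Orientations are given as a rotation vector (axis times angle).
In Python, from plant import sensors, eyes, order gives the robot as it stands. The module is installed in compiled form; this text tells all that it offers.
- The arm moves only by the shell command python3 -m pendant 'ROWS'. ROWS is JSON, a list of rows, each a list of 7 numbers: the opening, from 0 (shut) to 1 (fully open), then the shift along the tool's x, y, z in mm, then the turn, a rotation vector about the tool's x, y, z in rad. In form: [[hand, dx, dy, dz, ax, ay, az], ...]. A call has exactly 8 rows; each row shifts and turns the commanded pose from where the row before left it, along the tool's axes as they then stand; what a row does not reach is not made up. A row lasts 1/10 s, in which the tool goes at most 50 mm and 8.59 degrees, less where a joint would pass 70% of its speed; a pose out of reach is approached as far as the arm can. A call with a gripper value outside its range is refused whole. The fingers move at their own pace and stop on an object; the grip force is fixed at half the most. Time passes only in rows, so rows that do not move let the fingers close, or fill a call up. It gives the time, the measured TCP pose, the force and the opening at its end, in the units of the state.
- sensors.get_state(): the state, without advancing time (a new reading comes with each control period).
- eyes.read_camera(name): name is "side" or "top"; returns a dict with "pixels" (400x640x3 uint8, red, green, blue), "mtx" (3x3 intrinsics, pixels), "world_from_camera" (4x4, takes a point from camera to world coordinates). Camera axes: x right, y down, z forward; pixel columns grow to the right and rows downward; lengths in m; the calibration is good to about 2 mm. A picture is of the moment at which its call begins. There is no depth.
- order.hand_in(): hands the job in, once; it reports no verdict.
The state is a dict: "time_s": time; "joint_positions": joint angles; "joint_vel": joint speeds; "effort": joint torques, N m; "tool_pos": TCP position; "ee_rot": TCP orientation; "ft_force": force on the tool from outside, world axes, zero at the start; "moment": the same for the moment, N m; "opening": finger opening in m.
Only numpy, scipy, OpenCV 4.12 (cv2) and the standard library are available. Lean on these libraries where they do the work, as an engineer would, in place of code of your own. Each camera call takes 0.05 s, during which the arm holds its last target. There are 200 camera calls.

### The job

Slide the see-through cover of the sloping die tray all the way up, take the one brass setting die out of its pocket, and stand it upright inside the yellow ring on the steel setting block, same end up as it stood in the tray. Set it down gently rather than dropping it, leave the cover up and the three steel dies in their pockets, and do not push the other things on the bench about.

Things in the scene. Friction and masses are not known exactly. Their poses are not given: they have to be found in the camera images.
- stand: Fixed sloping tray stand, 274 mm wide. Origin on the bench under its middle; x points away from its low front edge, y along the pocket row, z up. The blue deck rises at 35 degrees toward +x: up-slope direction (0.819, 0, 0.574), deck normal (-0.574, 0, 0.819) in this frame. Deck 150 mm long up the slope; its top front edge is at x -61 mm, z 27 mm.
- pocket_row (a point): Middle of the pocket row, on the deck's surface, 36 mm up the slope. Four square pockets (19 mm wide, 14 mm deep, square to the deck) at 27 and 81 mm either side along the stand's y; each holds one die, in any order. At 132 mm either side an aluminium runner, 10 mm wide, stands 26 mm above the deck.
- cover (a joint): Slide of the milky see-through cover plate up the slope, in m: 0 = down over the pockets, 0.075 = fully up (stop). Starts between 0 and 0.012. It rubs (about 2.5 N) and stays where it is left.
- cover_knob (a point): Middle of the red round knob on the cover: 18 mm in diameter, 22 mm tall along the deck normal, at the centre of the 4 mm clear plate (66 mm long up the slope, as wide as the stand). The plate's top is 11 mm below this point along the normal and 30.5 mm above the deck. Axes: x up the slope, z the deck normal.
- brass_die_center (a point): Centre (half-way up) of the brass-coloured cylindrical die, 16 mm in diameter, 32 mm tall, flat ends, 35 to 70 g, dark groove line near its upper end; z runs along it to the upper end. In the pocket it is square to the deck and stands 18 mm out of it (deck 2 mm below this point along the axis); 54 mm from its neighbours.
- steel_die_1_center (a point): Centre of a dark grey steel die, of the same shape as the brass one, in another pocket: stays there.
- steel_die_2_center (a point): Centre of a dark grey steel die, of the same shape as the brass one, in another pocket: stays there.
- steel_die_3_center (a point): Centre of a dark grey steel die, of the same shape as the brass one, in another pocket: stays there.
- block_ring (a point): Centre of the yellow ring (inner diameter 40 mm, only a marking) on the top face of the fixed steel setting block, 90 x 90 mm and 24 mm high; this point is on the top face.
- wax_block: Pale wax block, 34 x 62 x 24 mm, loose bystander; origin at the centre of its underside.
- rivet_jar: Clear jar with a pale lid, 64 mm in diameter, 97 mm high, loose bystander; origin at the centre of its underside.
- tape_measure: Yellow tape measure, 31 x 98 x 65 mm, loose bystander; origin at the centre of its underside.
Not all that is in view belongs to the job. Leave any turquoise look-alike of the part that bears block_ring alone.

How it is judged:
By the outcome, as a careful person would: the job done as asked, in the order asked, and still so for the second after the job is handed in, with the robot touching nothing.
It also fails if it takes over 46 s, if anything falls off the work surface, if the arm or the gripper's body presses on something with over 40 N, if the wrist force passes 120 N, or if a joint passes its speed limit or range.

## Working session

There is one attempt and no reset: what is moved stays moved. The work goes in short steps, Python scripts to look and compute and a shell command to move; the robot and the scene stay as the last step left them, time stands still between calls to the robot, and variables do not carry over. Pictures are saved under pics/ and viewed, about 8 in all and at most 12, crops included, and the job is handed in when it is done.

```bash
mkdir -p pics
python3 - <<'E'
from plant import sensors, eyes
import cv2, numpy as np
np.set_printoptions(precision=4,suppress=True)
for n in("side","top"):
    r=eyes.read_camera(n); cv2.imwrite(f"pics/{n}0.png",cv2.cvtColor(r["pixels"],cv2.COLOR_RGB2BGR))
    print(n,np.array(r["mtx"]),np.array(r["world_from_camera"]))
s=sensors.get_state(); print(s)
E
```

```text
side [[376.0043   0.     311.8529]
 [  0.     376.0043 199.3451]
 [  0.       0.       1.    ]] [[-0.7167  0.5805 -0.3865  0.9955]
 [ 0.6974  0.5918 -0.4042  0.3956]
 [-0.0059 -0.5593 -0.829   1.0458]
 [ 0.      0.      0.      1.    ]]
top [[432.4354   0.     323.1779]
 [  0.     432.4354 202.7456]
 [  0.       0.       1.    ]] [[ 0.0053 -0.9864  0.1643  0.3319]
 [-0.9998 -0.0018  0.0216 -0.1052]
 [-0.021  -0.1644 -0.9862  1.4523]
 [ 0.      0.      0.      1.    ]]
{'time_s': 0.1, 'joint_positions': array([ 1.1448,  0.5371, -0.0044,  1.5388,  0.0026,  1.0673, -0.0712]), 'joint_vel': array([ 0.0018, -0.0027,  0.0014, -0.0027, -0.0004, -0.0013, -0.0017]), 'effort': array([  0.0027, -57.2078,   0.9937, -25.2227,  -0.0562,   0.0135,
         0.    ]), 'tool_pos': array([ 0.2287, -0.6079,  0.2549]), 'ee_rot': array([-3.0894, -0.562 ,  0.0006]), 'ft_force': array([-0.2117,  0.295 ,  0.6504]), 'moment': array([-0.0016, -0.0135,  0.0072]), 'opening': 0.08774393282954514}
```

View pics/side0.png

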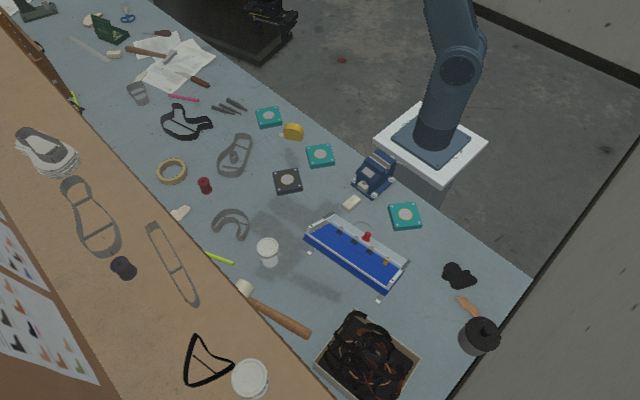

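View pics/top0.png

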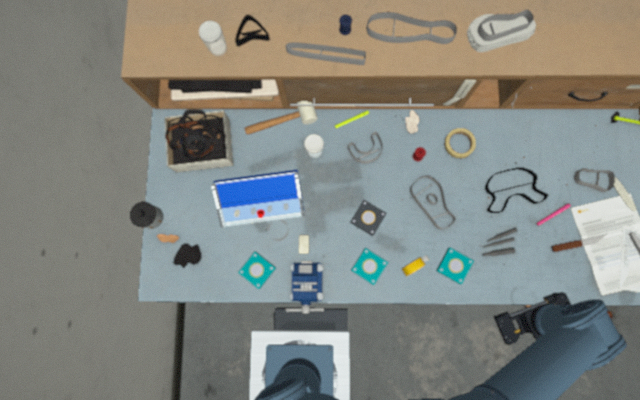

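The side view shows the tray at about (357,250) with a red knob at (367,236), and the steel-coloured block at (288,181). The top view shows the tray at (257,199), its knob at (261,213), and the grey block at (369,217). The turquoise blocks are at (257,269), (369,265) and (455,265). The grey one fits "steel" and the turquoise ones are look-alikes. I'll enlarge both to confirm.

```bash
cat > h.py <<'E'
import numpy as np, cv2
from plant import sensors, eyes
from scipy.spatial.transform import Rotation as R
np.set_printoptions(precision=4,suppress=True)
def cam(n):
    r=eyes.read_camera(n); return r["pixels"],np.array(r["mtx"]),np.array(r["world_from_camera"])
def ray(K,T,uv):
    d=T[:3,:3]@np.linalg.solve(K,[uv[0],uv[1],1.]); return T[:3,3],d/np.linalg.norm(d)
def atz(K,T,uv,z):
    o,d=ray(K,T,uv); return o+d*(z-o[2])/d[2]
def proj(K,T,p):
    q=T[:3,:3].T@(np.asarray(p)-T[:3,3]); q=K@q; return q[:2]/q[2]
def tri(c):  # list of (K,T,uv)
    A=np.zeros((3,3));b=np.zeros(3)
    for K,T,uv in c:
        o,d=ray(K,T,uv);P=np.eye(3)-np.outer(d,d);A+=P;b+=P@o
    p=np.linalg.solve(A,b); return p,[proj(K,T,p)-uv for K,T,uv in c]
def crop(im,x,y,w,h,s):
    return cv2.cvtColor(cv2.resize(im[y:y+h,x:x+w],None,fx=s,fy=s,interpolation=cv2.INTER_CUBIC),cv2.COLOR_RGB2BGR)
E
python3 - <<'E'
from h import *
a,*_=cam("side"); b,*_=cam("top")
A=crop(a,270,150,160,150,5)[:,:800]
B=crop(b,205,160,190,80,4)
cv2.imwrite("pics/cropS.png",cv2.resize(A,(640,600),interpolation=cv2.INTER_AREA)); cv2.imwrite("pics/cropT.png",B)
E
```

```text
(no output)
```

View pics/cropS.png

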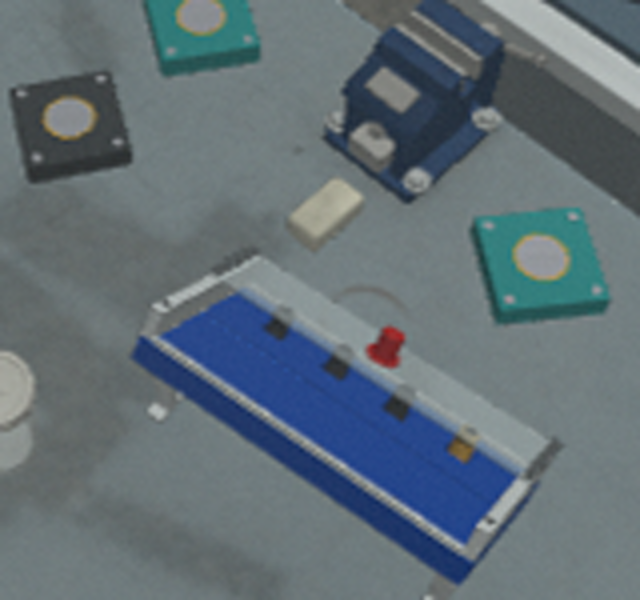

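View pics/cropT.png

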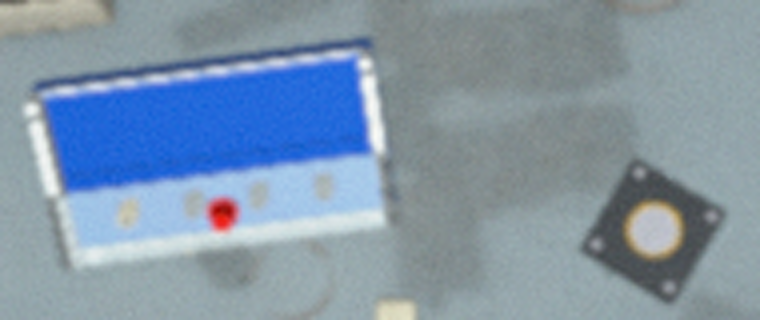

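Confirmed. The only dark steel block with a yellow ring is at top (368.5,217) / side (287.5,179). Brass is the +y end die, at top (236.8,213) / side (385.5,261). The three greys sit beside it.

```bash
cat > fit.py <<'E'
from h import *
from scipy.optimize import least_squares
a,Ks,Ts=cam("side"); b,Kt,Tt=cam("top")
def red(im,x,y,w,h):
    c=im[y:y+h,x:x+w].astype(float); m=np.clip(c[...,0]-1.3*np.maximum(c[...,1],c[...,2])-15,0,None)
    v,u=np.mgrid[y:y+h,x:x+w]; return np.array([(u*m).sum(),(v*m).sum()])/m.sum()
ks=red(a,350,215,35,35); kt=red(b,245,195,35,35)
print("knob",ks,kt,*tri([(Ks,Ts,ks),(Kt,Tt,kt)]))
rs=np.array([70,117])/4+[270,150]-.4; rt=np.array([654,229])/4+[205,160]-.4
print("ring",*tri([(Ks,Ts,rs),(Kt,Tt,rt)]),atz(Kt,Tt,rt,.024),atz(Ks,Ts,rs,.024))
ds=np.array([[462,444],[400,404],[338,362],[279,322]])/4+[270,150]-.4
dt=np.array([[127,213],[192,204],[259,194],[324,185]])/4+[205,160]-.4
u=np.array([.819,0,.574]);n=np.array([-.574,0,.819]);P0=np.array([-.061,0,.027])+.036*u
def pts(p):
    Z=R.from_euler('z',p[2]).as_matrix();o=np.array([p[0],p[1],0])
    W=lambda q:o+Z@q
    return W(P0+p[3]*u+.0415*n),[W(P0+.010*n+[0,y,0]) for y in(.081,.027,-.027,-.081)],Z
def f(p):
    k,d,_=pts(p);r=[2*(proj(Ks,Ts,k)-ks),2*(proj(Kt,Tt,k)-kt)]
    for i in range(4): r+=[proj(Ks,Ts,d[i])-ds[i],proj(Kt,Tt,d[i])-dt[i]]
    return np.concatenate(r)
s=least_squares(f,[.4,.05,.1,.0]); k,d,Z=pts(s.x)
print("fit x y yaw t",s.x);print(s.fun.reshape(-1,4))
print("knob",k,"brass mid",d[0],"u",Z@u,"n",Z@n)
E
python3 fit.py
```

```text
knob [366.4331 236.2496] [260.1602 213.4071] [0.5243 0.1279 0.0826] [array([-0.4493, -0.0587]), array([-0.3389,  0.2267])]
ring [ 0.5217 -0.2225  0.0248] [array([-0.3518, -0.0536]), array([-0.2732,  0.2408])] [ 0.5226 -0.2235  0.024 ] [ 0.5206 -0.2221  0.024 ]
fit x y yaw t [ 0.5791  0.1354  0.1367 -0.0002]
[[-0.9337  0.1756 -0.5536  0.6326]
 [ 0.0872 -0.1715 -0.2737 -0.2162]
 [-0.3108 -0.6373 -0.1834 -0.1526]
 [-0.172  -0.2496 -0.5944  0.1611]
 [-0.2731 -0.0262 -0.5067  0.225 ]]
knob [0.5242 0.1279 0.0815] brass mid [0.5312 0.2106 0.0559] u [0.8114 0.1116 0.574 ] n [-0.5686 -0.0782  0.819 ]
```

Consistent: knob height, die spacing and ring z 24.8 mm against 24 all agree, with residuals under 1 px. Next is a row planner, used for printing only.

```bash
cat > plan.py <<'E'
from h import *
YAW=.1367
Z=R.from_euler('z',YAW).as_matrix()
U=Z@[.819152,0,.573576];N=Z@[-.573576,0,.819152];Y=Z[:,1]
RT=R.from_matrix(np.c_[U,-Y,-N])           # tilted grasp
def now():
    s=sensors.get_state(); return np.array(s["tool_pos"]),R.from_rotvec(s["ee_rot"])
def rows(p0,R0,p1,R1,n):
    w=(R0.inv()*R1).as_rotvec(); print("total mm",1e3*np.linalg.norm(p1-p0),"turn deg",np.degrees(np.linalg.norm(w)))
    for i in range(n):
        Ri=R0*R.from_rotvec(w*i/n); print(np.round(np.r_[Ri.inv().apply((p1-p0)/n)*1e3,w/n],3).tolist())
E
python3 - <<'E'
from plan import *
p,r=now(); K=np.array([.5242,.1279,.0822])
v=np.array([.43,-.27,.25]); rows(p,r,v,r,8); rows(v,r,K+.08*N,RT,8)
E
```

```text
total mm 393.58561912897994 turn deg 0.0
[38.428, -30.712, 0.691, 0.0, 0.0, 0.0]
[38.428, -30.712, 0.691, 0.0, 0.0, 0.0]
[38.428, -30.712, 0.691, 0.0, 0.0, 0.0]
[38.428, -30.712, 0.691, 0.0, 0.0, 0.0]
[38.428, -30.712, 0.691, 0.0, 0.0, 0.0]
[38.428, -30.712, 0.691, 0.0, 0.0, 0.0]
[38.428, -30.712, 0.691, 0.0, 0.0, 0.0]
[38.428, -30.712, 0.691, 0.0, 0.0, 0.0]
total mm 407.7030528419427 turn deg 37.19885063965237
[22.94, -43.668, 12.808, -0.009, 0.076, 0.027]
[20.728, -44.374, 14.091, -0.009, 0.076, 0.027]
[18.406, -45.028, 15.196, -0.009, 0.076, 0.027]
[15.991, -45.627, 16.115, -0.009, 0.076, 0.027]
[13.497, -46.167, 16.843, -0.009, 0.076, 0.027]
[10.942, -46.644, 17.374, -0.009, 0.076, 0.027]
[8.342, -47.055, 17.705, -0.009, 0.076, 0.027]
[5.715, -47.397, 17.834, -0.009, 0.076, 0.027]
```

```bash
python3 -m pendant '[[1,38,-31,1,0,0,0],[1,38,-31,1,0,0,0],[1,38,-31,1,0,0,0],[1,38,-31,1,0,0,0],[1,38,-31,1,0,0,0],[1,38,-31,0,0,0,0],[1,38,-31,0,0,0,0],[1,38,-31,0,0,0,0]]'
python3 -m pendant '[[1,23,-43,12,-0.009,0.076,0.027],[1,21,-44,13,-0.009,0.076,0.027],[1,18,-44,15,-0.009,0.076,0.027],[1,16,-45,16,-0.009,0.076,0.027],[1,13,-46,16,-0.009,0.076,0.027],[1,11,-46,17,-0.009,0.076,0.027],[1,8,-46,17,-0.009,0.076,0.027],[1,6,-46,17,-0.009,0.076,0.027]]'
python3 - <<'E'
from plan import *
p,r=now(); K=np.array([.5242,.1279,.0822])
rows(p,r,K+.03*N,RT,4); rows(K+.03*N,RT,K+.008*N,RT,1)
E
```

```text
time_s: 1.1
tool_pos: [0.4268, -0.2675, 0.2509]
ee_rot: [3.09, 0.562, 0.001]
ft_force: [0.5, -0.1, 0.2]
opening: 0.0881
time_s: 1.9
tool_pos: [0.4599, 0.0139, 0.1699]
ee_rot: [-2.994, -0.31, -0.573]
ft_force: [-0.1, -0.6, -0.8]
opening: 0.0881
total mm 136.67569151362278 turn deg 14.066024700906185
[9.973, -24.171, 21.996, -0.017, 0.058, 0.012]
[8.4, -24.67, 22.098, -0.017, 0.058, 0.012]
[6.818, -25.151, 22.101, -0.017, 0.058, 0.012]
[5.233, -25.612, 22.004, -0.017, 0.058, 0.012]
total mm 21.9999936956791 turn deg 0.0
[0.0, 0.0, 22.0, 0.0, 0.0, 0.0]
```

```bash
python3 -m pendant '[[1,11,-24,17,-0.017,0.058,0.012],[1,9,-25,17,-0.017,0.058,0.012],[1,8,-25,17,-0.017,0.058,0.012],[1,6,-26,17,-0.017,0.058,0.012],[1,0,0,0,0,0,0],[1,0,0,0,0,0,0],[1,0,0,0,0,0,0],[1,0,0,0,0,0,0]]'
python3 - <<'E'
from plan import *
p,r=now(); K=np.array([.5242,.1279,.0822])
print(sensors.get_state()["joint_positions"])
rows(p,r,K+.008*N,RT,1)
a,*_=cam("side"); b,*_=cam("top")
cv2.imwrite("pics/k1.png",np.hstack([crop(a,290,160,130,130,3),crop(b,200,150,130,130,3)]))
E
```

```text
time_s: 2.7
tool_pos: [0.4796, 0.0735, 0.172]
ee_rot: [-2.986, -0.25, -0.676]
ft_force: [0.7, -0.2, 1.0]
opening: 0.0882
[-0.8127  0.292   0.6532  2.3944 -1.2789  0.1928 -0.3934]
total mm 106.94044417972177 turn deg 9.771117538425985
[7.25, -43.338, 97.496, -0.047, 0.163, 0.017]
```

View pics/k1.png

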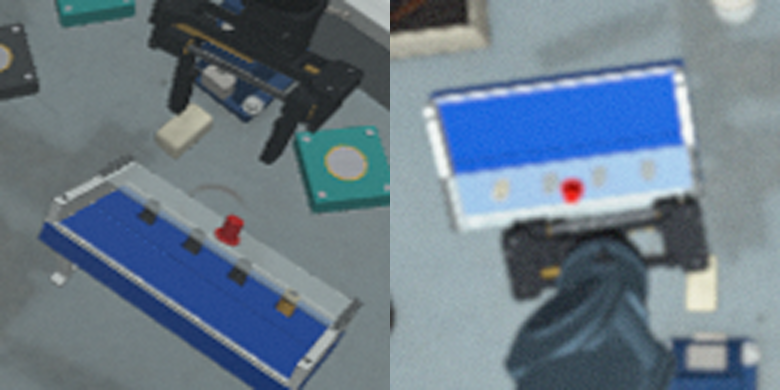

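The picture shows the gripper short of the knob, which is at side crop (230,229). The arm is pinned on j4, j5 and j6 limits, so a full 35° tilt is out of reach. The jaws open along the stand's y, so the pitch about that axis is free for the grasp. I'll grasp with a 15° tilt and undo the difference (20° inward) when placing.

```bash
cat >> plan.py <<'E'
def tilt(deg,yaw=YAW):  # tool points forward by deg from straight down; tool y=-stand y
    t=np.radians(deg); z=R.from_euler('z',yaw).as_matrix()
    return R.from_matrix(np.c_[z@[np.cos(t),0,np.sin(t)],-z[:,1],z@[np.sin(t),0,-np.cos(t)]])
K=np.array([.5242,.1279,.0822])
def tcp(tip,Rt): return tip-.017*Rt.apply([0,0,1])
E
python3 - <<'E'
from plan import *
p,r=now(); T=tilt(15)
rows(p,r,tcp(K-.005*N,T)-.05*T.apply([0,0,1]),T,6)
E
```

```text
total mm 67.04238716520427 turn deg 11.02541284516452
[3.613, -7.536, 7.416, -0.007, -0.031, 0.004]
[3.809, -7.604, 7.247, -0.007, -0.031, 0.004]
[3.999, -7.672, 7.071, -0.007, -0.031, 0.004]
[4.184, -7.739, 6.889, -0.007, -0.031, 0.004]
[4.363, -7.805, 6.7, -0.007, -0.031, 0.004]
[4.535, -7.871, 6.506, -0.007, -0.031, 0.004]
```

```bash
python3 -m pendant '[[1,0,0,0,0,-0.09,0],[1,0,0,0,0,-0.09,0],[1,7,-11,8,-0.01,0,0.005],[1,7,-11,8,-0.01,0,0.005],[1,7,-12,8,-0.01,0,0.005],[1,4,-12,8,-0.01,0,0.005],[1,0,0,0,0,0,0],[1,0,0,0,0,0,0]]'
python3 - <<'E'
from plan import *
p,r=now(); T=tilt(15)
print(sensors.get_state()["joint_positions"])
rows(p,r,tcp(K-.005*N,T)-.05*T.apply([0,0,1]),T,1)
E
```

```text
time_s: 3.6
tool_pos: [0.5054, 0.128, 0.1494]
ee_rot: [-3.073, -0.23, -0.455]
ft_force: [-0.5, -0.2, 0.7]
opening: 0.0881
[-1.0704  0.5206  0.8805  2.2208 -0.9588  0.4307 -0.8834]
total mm 8.214781671267923 turn deg 2.043075050940861
[1.969, 2.736, 7.491, -0.008, -0.033, 0.011]
```

```bash
python3 -m pendant '[[1,2,3,8,-0.008,-0.033,0.011],[1,0,0,20,0,0,0],[1,0,0,16,0,0,0],[1,0,0,9,0,0,0],[1,0,0,5,0,0,0],[0,0,0,0,0,0,0],[0,0,0,0,0,0,0],[0,0,0,0,0,0,0]]'
python3 - <<'E'
from plan import *
p,r=now(); T=tilt(15)
print(sensors.get_state()["joint_positions"])
rows(p,r,tcp(K-.005*N,T),T,1)
rows(p,r,p+.0745*U,r,6)
E
```

```text
time_s: 4.4
tool_pos: [0.5232, 0.1286, 0.0947]
ee_rot: [-3.089, -0.213, -0.408]
ft_force: [0.6, 0.4, 1.3]
opening: 0.0661
[-0.9198  0.6343  0.7172  2.1716 -1.0888  0.3894 -0.785 ]
total mm 1.057728631941916 turn deg 0.10521786598476711
[-0.68, 0.809, 0.042, -0.001, -0.001, 0.001]
total mm 74.49997865127689 turn deg 0.0
[11.673, 0.007, -4.233, 0.0, 0.0, 0.0]
[11.673, 0.007, -4.233, 0.0, 0.0, 0.0]
[11.673, 0.007, -4.233, 0.0, 0.0, 0.0]
[11.673, 0.007, -4.233, 0.0, 0.0, 0.0]
[11.673, 0.007, -4.233, 0.0, 0.0, 0.0]
[11.673, 0.007, -4.233, 0.0, 0.0, 0.0]
```

```bash
python3 -m pendant '[[0,0,0,0,0,0,0],[0,0,0,0,0,0,0],[0,0,0,0,0,0,0],[0,0,0,0,0,0,0],[0,0,0,0,0,0,0],[0,0,0,0,0,0,0],[0,0,0,0,0,0,0],[0,0,0,0,0,0,0]]'
python3 -m pendant '[[0,8,0,-3,0,0,0],[0,12,0,-4,0,0,0],[0,12,0,-4,0,0,0],[0,12,0,-4,0,0,0],[0,10,0,-4,0,0,0],[0,6,0,-2.5,0,0,0],[0,3,0,-1,0,0,0],[0,0,0,0,0,0,0]]'
python3 -c "
from plan import *
p,r=now();print((p-np.array([.5232,.1286,.0947]))@U*1e3)"
```

```text
time_s: 5.2
tool_pos: [0.5231, 0.1276, 0.0942]
ee_rot: [-3.091, -0.212, -0.408]
ft_force: [1.0, -4.9, 0.8]
opening: 0.0172
time_s: 6.0
tool_pos: [0.5773, 0.1351, 0.1324]
ee_rot: [-3.091, -0.213, -0.405]
ft_force: [-3.8, -5.5, 3.9]
opening: 0.0171
66.21946661221426
```

```bash
python3 -m pendant '[[0,3,0,-1,0,0,0],[0,2,0,-0.7,0,0,0],[0,2,0,-0.7,0,0,0],[0,1,0,-0.4,0,0,0],[0,1,0,-0.4,0,0,0],[0,0,0,0,0,0,0],[0,0,0,0,0,0,0],[0,0,0,0,0,0,0]]'
python3 -c "
from plan import *
p,r=now();print((p-np.array([.5232,.1286,.0947]))@U*1e3)"
```

```text
time_s: 6.8
tool_pos: [0.5841, 0.136, 0.1372]
ee_rot: [-3.091, -0.213, -0.403]
ft_force: [-4.2, -5.2, 1.9]
opening: 0.017
74.58688532657372
```

```bash
python3 -m pendant '[[0,1,0,-0.4,0,0,0],[0,1,0,-0.4,0,0,0],[0,1,0,-0.4,0,0,0],[0,1,0,-0.4,0,0,0],[0,0,0,0,0,0,0],[0,0,0,0,0,0,0],[0,0,0,0,0,0,0],[0,0,0,0,0,0,0]]'
python3 -c "
from plan import *
p,r=now();print((p-np.array([.5232,.1286,.0947]))@U*1e3)"
```

```text
time_s: 7.6
tool_pos: [0.5842, 0.136, 0.1373]
ee_rot: [-3.093, -0.213, -0.392]
ft_force: [-6.4, -6.8, -8.4]
opening: 0.0171
74.78522856348576
```

The cover is at its stop: 74.8 mm travelled, force rising with no further motion. Now release and back off.

```bash
python3 -m pendant '[[0.5,-2,0,0.8,0,0,0],[0.5,0,0,0,0,0,0],[0.5,0,0,0,0,0,0],[0.5,0,0,-10,0,0,0],[0.5,0,0,-25,0,0,0],[0.5,0,0,-30,0,0,0],[0.5,-15,-30,-10,0,0,0],[0.5,-15,-30,0,0,0,0]]'
python3 - <<'E'
from plan import *
p,r=now(); T=tilt(15); print(sensors.get_state()["joint_positions"])
D=np.array([.5312,.2106,.0559])-.010*N   # deck point at the brass die
tip=D+.0055*N
rows(p,r,tcp(tip,T)-.05*T.apply([0,0,1]),T,1)
a,Ks,Ts=cam("side"); b,Kt,Tt=cam("top")
for im,Kc,Tc,n in((a,Ks,Ts,"s"),(b,Kt,Tt,"t")):
    print(n,"pred mid/top/deck",proj(Kc,Tc,D+.01*N),proj(Kc,Tc,D+.018*N),proj(Kc,Tc,D))
cv2.imwrite("pics/d1.png",np.hstack([crop(a,340,210,80,80,5),crop(b,210,170,80,80,5)]))
E
```

```text
time_s: 8.4
tool_pos: [0.5324, 0.1908, 0.2067]
ee_rot: [-3.086, -0.209, -0.415]
ft_force: [0.5, 0.8, -0.4]
opening: 0.0441
[-1.2828  0.5697  1.0817  2.0595 -0.7848  0.6522 -1.1742]
total mm 92.83712170091155 turn deg 0.3676689617353835
[-36.49, -19.574, 83.091, -0.002, -0.006, -0.002]
s pred mid/top/deck [385.1853 260.4218] [386.3963 258.2748] [383.6824 263.0863]
t pred mid/top/deck [236.0759 212.6291] [235.7717 213.7253] [236.4517 211.2745]
```

View pics/d1.png

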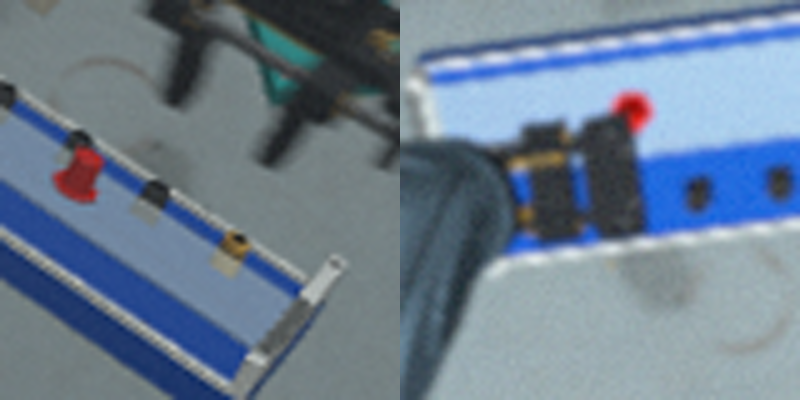

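The crop agrees with the prediction: brass top at side (386.8,257.8) against (386.4,258.3). The cover is up and the dies are uncovered.

```bash
python3 -m pendant '[[0.5,-12,-7,8,0,0,0],[0.5,-12,-7,14,0,0,0],[0.5,-12.5,-5.5,21,0,0,0],[0.5,0,0,20,0,0,0],[0.5,0,0,20,0,0,0],[0.5,0,0,10,0,0,0],[0.5,0,0,0,0,0,0],[0.5,0,0,0,0,0,0]]'
python3 - <<'E'
from plan import *
p,r=now(); T=tilt(15); print(sensors.get_state()["joint_positions"])
D=np.array([.5312,.2106,.0559])-.010*N
rows(p,r,tcp(D+.0055*N,T),T,1)
E
```

```text
time_s: 9.3
tool_pos: [0.5173, 0.2073, 0.1045]
ee_rot: [-3.09, -0.211, -0.408]
ft_force: [0.2, 0.0, 0.1]
opening: 0.0438
[-1.1334  0.675   0.8072  2.1209 -1.0134  0.4444 -1.0274]
total mm 38.01274017650741 turn deg 0.03702286810746414
[2.659, -1.374, 37.895, -0.0, -0.001, -0.0]
```

```bash
python3 -m pendant '[[0.5,2.5,-1.5,14,0,0,0],[0.5,0,0,14,0,0,0],[0.5,0,0,7,0,0,0],[0.5,0,0,3,0,0,0],[0.5,0,0,0,0,0,0],[0,0,0,0,0,0,0],[0,0,0,0,0,0,0],[0,0,0,0,0,0,0]]'
python3 -m pendant '[[0,0,0,0,0,0,0],[0,0,0,0,0,0,0],[0,0,0,0,0,0,0],[0,0,0,0,0,0,0],[0,0,0,0,0,0,0],[0,0,0,0,0,0,0],[0,0,0,0,0,0,0],[0,0,0,0,0,0,0]]'
python3 - <<'E'
from plan import *
p,r=now(); T=tilt(15); 
D=np.array([.5312,.2106,.0559])-.010*N
rows(p,r,tcp(D+.0055*N,T),T,1)
rows(p,r,p+.06*N,r,1)
E
```

```text
time_s: 10.1
tool_pos: [0.5289, 0.2114, 0.0686]
ee_rot: [-3.089, -0.214, -0.407]
ft_force: [-2.2, -0.3, 5.2]
opening: 0.0221
time_s: 10.9
tool_pos: [0.5288, 0.2113, 0.0685]
ee_rot: [-3.089, -0.213, -0.407]
ft_force: [-3.6, -1.4, 6.0]
opening: 0.0148
total mm 1.071219132232501 turn deg 0.08949659977082365
[0.436, 0.978, -0.01, -0.001, -0.0, 0.001]
total mm 59.99998280639751 turn deg 0.0
[-20.509, -0.084, -56.386, 0.0, 0.0, 0.0]
```

```bash
python3 -m pendant '[[0,-1,0,-3,0,0,0],[0,-2,0,-5.5,0,0,0],[0,-3,0,-8,0,0,0],[0,-3.5,0,-10,0,0,0],[0,-4,0,-11,0,0,0],[0,-7,0,-19,0,0,0],[0,0,0,0,0,0,0],[0,0,0,0,0,0,0]]'
python3 - <<'E'
from plan import *
p,r=now(); print(sensors.get_state()["joint_positions"])
a,*_=cam("side"); b,*_=cam("top")
cv2.imwrite("pics/d2.png",np.hstack([crop(a,330,180,80,80,5),crop(b,190,170,80,80,5)]))
E
```

```text
time_s: 11.7
tool_pos: [0.4949, 0.2072, 0.118]
ee_rot: [-3.088, -0.215, -0.408]
ft_force: [-0.5, -0.3, -0.5]
opening: 0.0147
[-1.197   0.6313  0.8497  2.1682 -0.9862  0.4421 -1.0554]
```

View pics/d2.png

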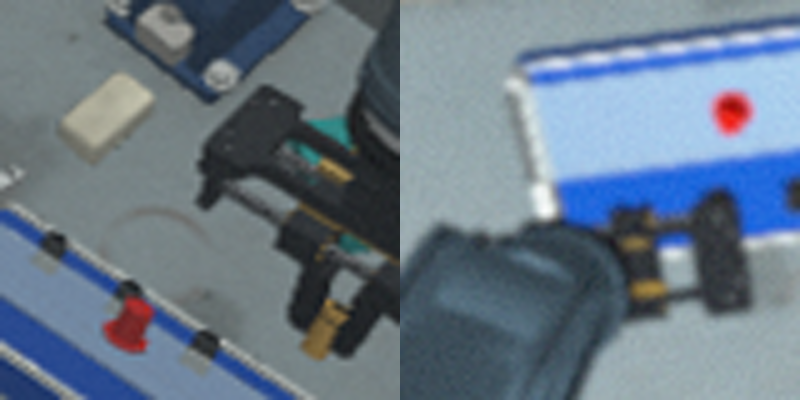

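The brass die is out between the pads at side crop (326,330), and the three steel dies are still in their pockets. Now to plan the carry.

```bash
cat >> plan.py <<'E'
D=np.array([.5312,.2106,.0559])-.010*N
_pg=np.array([.5288,.2113,.0685]); _Rg=R.from_rotvec([-3.089,-.213,-.407])
BOT=_Rg.inv().apply(D-.014*N-_pg); AX=_Rg.inv().apply(N)   # die foot and axis in tool frame
RING=np.array([.5217,-.2225,.024])
def place(gap,yaw=-.6,Rt=None):
    Rt=Rt or tilt(-20,yaw); return RING+[0,0,gap]-Rt.apply(BOT),Rt
E
python3 - <<'E'
from plan import *
p,r=now(); P,Rt=place(.045); print(BOT,AX,P,Rt.apply(AX))
w=np.array([.48,.0,.22]); m=r*R.from_rotvec((r.inv()*Rt).as_rotvec()/2)
rows(p,r,w,m,8); rows(w,m,P,Rt,8)
E
```

```text
[0.0071 0.0011 0.0353] [-0.3418 -0.0011 -0.9398] [ 0.5267 -0.2247  0.1046] [0.0009 0.0008 1.    ]
total mm 231.38573514271812 turn deg 27.203343552702005
[-1.915, 25.341, -13.81, 0.002, -0.036, 0.047]
[-1.23, 25.387, -13.804, 0.002, -0.036, 0.047]
[-0.544, 25.401, -13.822, 0.002, -0.036, 0.047]
[0.14, 25.383, -13.866, 0.002, -0.036, 0.047]
[0.821, 25.332, -13.934, 0.002, -0.036, 0.047]
[1.496, 25.25, -14.027, 0.002, -0.036, 0.047]
[2.163, 25.136, -14.144, 0.002, -0.036, 0.047]
[2.819, 24.991, -14.284, 0.002, -0.036, 0.047]
total mm 256.83627717478424 turn deg 27.20334355270201
[12.658, 26.791, 12.357, 0.002, -0.036, 0.047]
[14.339, 26.183, 11.812, 0.002, -0.036, 0.047]
[15.968, 25.497, 11.209, 0.002, -0.036, 0.047]
[17.54, 24.734, 10.548, 0.002, -0.036, 0.047]
[19.05, 23.898, 9.833, 0.002, -0.036, 0.047]
[20.493, 22.991, 9.066, 0.002, -0.036, 0.047]
[21.862, 22.016, 8.249, 0.002, -0.036, 0.047]
[23.153, 20.978, 7.386, 0.002, -0.036, 0.047]
```

```bash
python3 -m pendant '[[0,-2,10,-35,0,0,0],[0,-2,25,-35,0.002,-0.04,0.05],[0,-1,30,-20,0.002,-0.04,0.05],[0,0,30,-10,0.002,-0.04,0.05],[0,1,30,-5,0.002,-0.04,0.05],[0,2,28,-3,0.002,-0.04,0.05],[0,2,25,-2,0.002,-0.045,0.06],[0,3,25,-2,0.002,-0.045,0.06]]'
python3 - <<'E'
from plan import *
p,r=now(); P,Rt=place(.045); print(sensors.get_state()["joint_positions"])
rows(p,r,P,Rt,8)
E
```

```text
time_s: 12.6
tool_pos: [0.4731, -0.0019, 0.2193]
ee_rot: [-3.062, 0.351, 0.057]
ft_force: [-0.2, 0.3, -0.2]
opening: 0.0149
[-0.9191  0.5585  1.1651  2.0474 -0.6801  1.0185 -1.19  ]
total mm 256.24040027608675 turn deg 27.273868866422667
[13.4, 26.346, 12.34, 0.002, -0.037, 0.047]
[15.062, 25.706, 11.758, 0.002, -0.037, 0.047]
[16.669, 24.989, 11.119, 0.002, -0.037, 0.047]
[18.217, 24.195, 10.424, 0.002, -0.037, 0.047]
[19.699, 23.329, 9.675, 0.002, -0.037, 0.047]
[21.111, 22.393, 8.876, 0.002, -0.037, 0.047]
[22.448, 21.391, 8.028, 0.002, -0.037, 0.047]
[23.704, 20.326, 7.136, 0.002, -0.037, 0.047]
```

```bash
python3 -m pendant '[[0,13.5,26.5,12,0.002,-0.037,0.047],[0,15,25.5,12,0.002,-0.037,0.047],[0,16.5,25,11,0.002,-0.037,0.047],[0,18,24,10.5,0.002,-0.037,0.047],[0,19.5,23.5,9.5,0.002,-0.037,0.047],[0,21,22.5,9,0.002,-0.037,0.047],[0,22.5,21.5,8,0.002,-0.037,0.047],[0,23.5,20.5,7,0.002,-0.037,0.047]]'
python3 -m pendant '[[0,0,0,0,0,0,0],[0,0,0,0,0,0,0],[0,0,0,0,0,0,0],[0,0,0,0,0,0,0],[0,0,0,0,0,0,0],[0,0,0,0,0,0,0],[0,0,0,0,0,0,0],[0,0,0,0,0,0,0]]'
python3 - <<'E'
from plan import *
p,r=now(); P,Rt=place(.045); print(sensors.get_state()["joint_positions"])
rows(p,r,P,Rt,1)
a,Ks,Ts=cam("side"); b,Kt,Tt=cam("top"); f=p+r.apply(BOT); print("die axis",r.apply(AX),"foot",f)
for n,Kc,Tc in(("s",Ks,Ts),("t",Kt,Tt)): print(n,[proj(Kc,Tc,f+r.apply(AX)*h) for h in(0,.032)])
cv2.imwrite("pics/d3.png",np.hstack([crop(a,250,130,80,80,5),crop(b,330,170,80,80,5)]))
E
```

```text
time_s: 13.4
tool_pos: [0.5263, -0.2248, 0.1038]
ee_rot: [-2.864, 0.885, 0.512]
ft_force: [0.5, -0.1, -1.0]
opening: 0.0149
time_s: 14.2
tool_pos: [0.5262, -0.2233, 0.1057]
ee_rot: [-2.866, 0.883, 0.509]
ft_force: [0.2, -0.3, 0.3]
opening: 0.0149
[-0.2003  1.0238  0.9517  1.5972 -0.7872  1.357  -1.1854]
total mm 1.7682982725602225 turn deg 0.24865010562110493
[1.474, 0.78, 0.589, 0.004, 0.002, 0.002]
die axis [0.0038 0.0024 1.    ] foot [ 0.5211 -0.2213  0.0701]
s [array([286.3102, 170.6344]), array([285.6823, 164.5033])]
t [array([368.5637, 215.4301]), array([369.3783, 214.0137])]
```

View pics/d3.png

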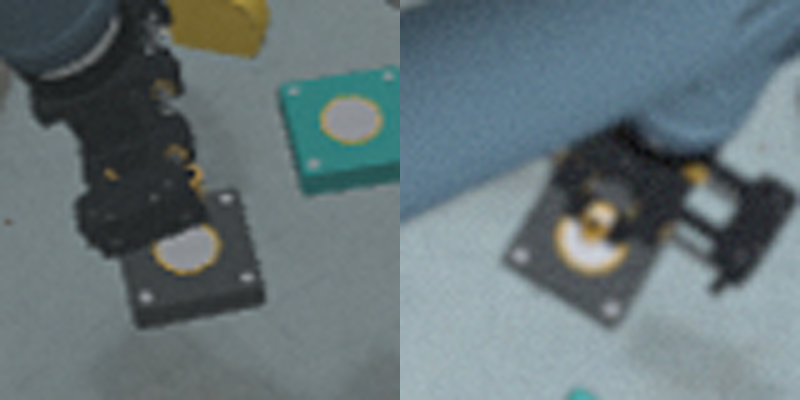

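The steel block is below with the die over its ring: top crop shows brass at (597,215) and the ring around (592,240), so the parallax is as expected. Descending.

```bash
python3 -m pendant '[[0,5,1,9.4,0.004,0.002,0.002],[0,3.4,0,9.4,0,0,0],[0,3.4,0,9.4,0,0,0],[0,1.7,0,4.7,0,0,0],[0,1,0,2.8,0,0,0],[0,0.7,0,1.9,0,0,0],[0,0,0,0,0,0,0],[0,0,0,0,0,0,0]]'
python3 - <<'E'
from plan import *
p,r=now(); print("die axis",r.apply(AX),"foot",p+r.apply(BOT)); f=sensors.get_state(); print(f["ft_force"],f["moment"])
E
```

```text
time_s: 15.1
tool_pos: [0.5269, -0.2253, 0.0653]
ee_rot: [-2.863, 0.887, 0.504]
ft_force: [0.2, -0.1, -0.9]
opening: 0.0148
die axis [0.0003 0.0012 1.    ] foot [ 0.5219 -0.2232  0.0296]
[ 0.1902 -0.1407 -0.9051] [-0.1016 -0.3062 -0.0165]
```

Gap about 5 mm by the model; creep down until contact.

```bash
python3 -m pendant '[[0,0.35,0,0.95,0,0,0],[0,0.35,0,0.95,0,0,0],[0,0.35,0,0.95,0,0,0],[0,0.17,0,0.5,0,0,0],[0,0.17,0,0.5,0,0,0],[0,0,0,0,0,0,0],[0,0,0,0,0,0,0],[0,0,0,0,0,0,0]]'
python3 - <<'E'
from plan import *
p,r=now(); print("foot",p+r.apply(BOT)); f=sensors.get_state(); print(f["ft_force"],f["moment"])
E
```

```text
time_s: 15.9
tool_pos: [0.5267, -0.2252, 0.0609]
ee_rot: [-2.863, 0.887, 0.504]
ft_force: [0.4, -0.7, -0.1]
opening: 0.0146
foot [ 0.5217 -0.2231  0.0253]
[ 0.3726 -0.6982 -0.0789] [-0.1687 -0.2362  0.011 ]
```

```bash
python3 -m pendant '[[0,0.17,0,0.5,0,0,0],[0,0,0,0,0,0,0],[0,0.17,0,0.5,0,0,0],[0,0,0,0,0,0,0],[0,0.17,0,0.5,0,0,0],[0,0,0,0,0,0,0],[0,0,0,0,0,0,0],[0,0,0,0,0,0,0]]'
python3 - <<'E'
from plan import *
p,r=now(); print("foot",p+r.apply(BOT)); f=sensors.get_state(); print(f["ft_force"],f["moment"])
a,*_=cam("side"); b,*_=cam("top")
cv2.imwrite("pics/d4.png",np.hstack([crop(a,265,150,50,50,8),crop(b,345,190,50,50,8)]))
E
```

```text
time_s: 16.7
tool_pos: [0.5267, -0.2252, 0.0594]
ee_rot: [-2.863, 0.887, 0.504]
ft_force: [-0.9, 0.0, -0.1]
opening: 0.0146
foot [ 0.5217 -0.223   0.0237]
[-0.9396  0.0021 -0.0685] [-0.0896 -0.31   -0.0119]
```

View pics/d4.png

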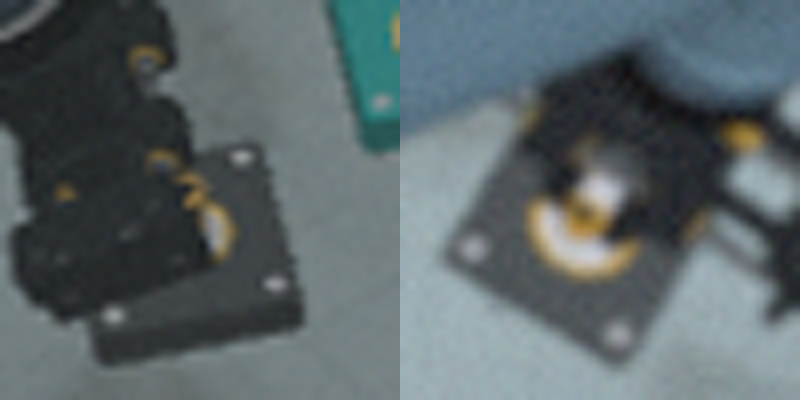

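In the top crop the die is at (585,215), well inside the ring. There's no contact yet, so keep creeping.

```bash
python3 -m pendant '[[0,0.17,0,0.5,0,0,0],[0,0,0,0,0,0,0],[0,0.17,0,0.5,0,0,0],[0,0,0,0,0,0,0],[0,0.17,0,0.5,0,0,0],[0,0,0,0,0,0,0],[0,0,0,0,0,0,0],[0,0,0,0,0,0,0]]'
```

```text
time_s: 17.6
tool_pos: [0.5266, -0.2252, 0.0578]
ee_rot: [-2.863, 0.887, 0.504]
ft_force: [-0.8, -0.5, -0.4]
opening: 0.0145
```

```bash
python3 -m pendant '[[0,0.17,0,0.5,0,0,0],[0,0,0,0,0,0,0],[0,0.17,0,0.5,0,0,0],[0,0,0,0,0,0,0],[0,0.17,0,0.5,0,0,0],[0,0,0,0,0,0,0],[0,0,0,0,0,0,0],[0,0,0,0,0,0,0]]'
```

```text
time_s: 18.4
tool_pos: [0.5269, -0.2254, 0.057]
ee_rot: [-2.863, 0.887, 0.503]
ft_force: [-0.4, 0.5, 7.2]
opening: 0.0145
```

Contact at 7 N. Now open in small steps, then withdraw along the tool axis.

```bash
python3 -m pendant '[[0.18,0,0,0,0,0,0],[0.2,0,0,0,0,0,0],[0.25,0,0,0,0,0,0],[0.35,0,0,0,0,0,0],[0.5,0,0,0,0,0,0],[0.5,0,0,0,0,0,0],[0.5,0,0,0,0,0,0],[0.5,0,0,0,0,0,0]]'
python3 -m pendant '[[0.5,0,0,-4,0,0,0],[0.5,0,0,-10,0,0,0],[0.5,0,0,-20,0,0,0],[0.5,0,0,-35,0,0,0],[0.5,0,0,-40,0,0,0],[0.5,0,0,-40,0,0,0],[0.5,0,45,-10,0,0,0],[0.5,0,45,0,0,0,0]]'
python3 -m pendant '[[0.5,0,45,0,0,0,0],[0.5,0,45,0,0,0,0],[0.5,0,45,0,0,0,0],[0.5,0,0,0,0,0,0],[0.5,0,0,0,0,0,0],[0.5,0,0,0,0,0,0],[0.5,0,0,0,0,0,0],[0.5,0,0,0,0,0,0]]'
python3 - <<'E'
from plan import *
a,Ks,Ts=cam("side"); b,Kt,Tt=cam("top")
for n,Kc,Tc in(("s",Ks,Ts),("t",Kt,Tt)): print(n,"ring",proj(Kc,Tc,RING),"die top expected",proj(Kc,Tc,RING+[0,0,.032]))
q=cv2.resize(crop(a,270,150,160,150,2),(320,300))
cv2.imwrite("pics/f.png",np.vstack([np.hstack([crop(a,265,145,50,50,7),crop(b,345,190,50,50,7)]),np.hstack([crop(a,270,150,117,80,3)[:,:351],crop(b,200,150,117,80,3)[:,:349]])]))
cv2.imwrite("pics/f2.png",np.vstack([crop(a,230,130,200,120,4)[:300],crop(b,200,140,200,140,4)[:300]]))
E
```

```text
time_s: 19.2
tool_pos: [0.5266, -0.2251, 0.0562]
ee_rot: [-2.863, 0.887, 0.504]
ft_force: [-0.0, 0.6, 0.9]
opening: 0.0441
time_s: 20.0
tool_pos: [0.522, -0.3316, 0.2087]
ee_rot: [-2.868, 0.882, 0.498]
ft_force: [0.7, -1.5, -1.2]
opening: 0.0438
time_s: 20.8
tool_pos: [0.4454, -0.4405, 0.2056]
ee_rot: [-2.864, 0.883, 0.504]
ft_force: [0.0, -0.4, -0.5]
opening: 0.0443
s ring [286.7668 178.9591] die top expected [286.1793 173.1596]
t ring [367.7916 217.1159] die top expected [368.5867 215.82  ]
```

View pics/f.png

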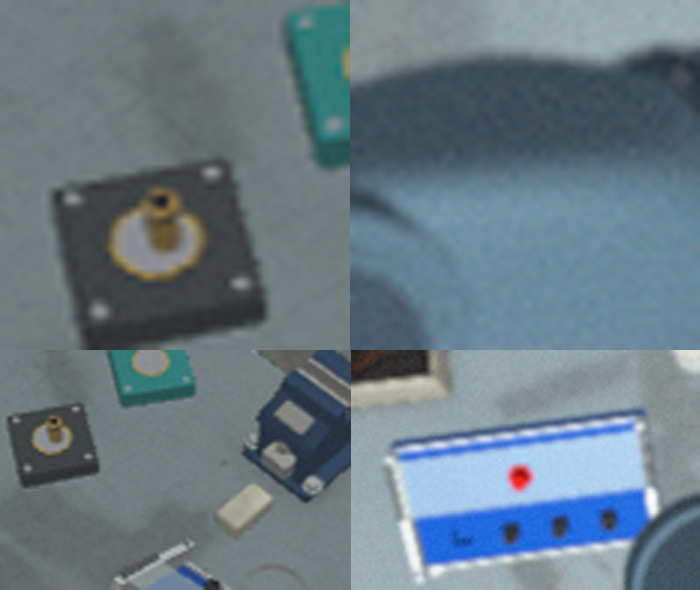

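The final picture shows the brass die upright inside the ring: foot at side crop (166,243), top at (158,202), ring centre (157,242). The cover is up, the three steel dies are in place and the wax block hasn't moved. Handing in.

```bash
python3 -c "
from plant import order,sensors
print(order.hand_in(), sensors.get_state()['time_s'])"
```

```text
the job is handed in; nothing more can be done
the job is handed in; nothing more can be done
```

The brass die now stands upright inside the yellow ring on the steel setting block, same end up as in the tray. The job was handed in at about 21 s on the robot's clock.

- **Cover:** I gripped the red knob and slid the cover up 74.8 mm, until it stopped moving and the force rose.
- **Die:** I drew it straight out along the deck normal and lowered it in 0.5 mm steps until it touched at about 7 N. I then opened the jaws slowly and backed the arm clear.
- **Last picture:**
  - The side camera shows the die about 1 px off the ring centre and upright, its top-to-foot offset (-1.1, -5.9) px against (-0.6, -5.8) expected.
  - The cover is up, the three steel dies are in their pockets, and the wax block is unmoved in the crop.
- **What disagreed or went unchecked:**
  - The arm could not reach the full 35° tilt because of joint limits. I gripped the die at 15° and placed it with the tool leaning 20° the other way.
  - Contact came about 2 mm lower than I had worked out, which is within the calibration error.
  - The arm hid the block from the top camera at the end, so only the side view confirms the placing.
  - I did not check the jar and the tape measure in the last picture. No move went near them.

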